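# Clamp a mirror bracket in its inspection fixture

## Task

Clamp the mirror bracket in its inspection fixture: swing the steel clamp bar shut against the bracket's foot by pushing near its free end, then turn the cam lever its full quarter turn clockwise so that its hook catches the bar's pin and draws the bar tight onto its landing, leaving the bracket square against both rear stops. Do not touch the mirror or its bracket yourself, and leave the loose tools where they are.

Things in the scene. Friction and masses are not known exactly. Their poses are not given: they have to be found in the camera images.
- fixture: grey anodised fixture plate with tapped holes, 220 (x) x 310 (y) x 20 mm, fixed to the table. Origin: centre of its underside, at table height. Its +x points to the two rear stops, its +y to the bar's hinge end. Bar hinge axis at x = -55, y = 115 mm; cam axis at x = -25, y = -95 mm. All heights given here are over the table
- gate (a joint): vertical hinge of the clamp bar, rad. 0: shut, parallel to the fixture's y, flat on its landing; grows as the free end swings to the fixture's -x (to 0.95). Stiff (0.2 Nm): stays where left. Below about 0.17 two spring plungers on its inner face push the foot to the stops; from about 0.035 on they are squeezed: shut takes about 13 N at bar_push. Let go, it springs back to 0.03 to 0.04
- cam (a joint): turn of the cam lever, vertical axis, rad. 0: open, lever pointing 300 deg from the fixture's +x (counter-clockwise from above), hook mouth open to the bar's pin; grows clockwise to 1.571: locked, lever at 210 deg. The hook catches the pin when the bar is at 0.05 rad or less and draws it in over the first two thirds of the turn. Stays where left; takes about 5 N at the knob
- bar_hinge (a point): on the bar's hinge axis at the bar's mid-height, 33 mm up
- bar_push (a point): point on the bar's outer face (fixture's -x side when shut), 170 mm from the hinge axis, 33 mm up. The bar is bright steel, 16 mm thick, from 22 to 44 mm up, and reaches 218 mm from the hinge. Its frame is the fixture's, turned by minus the joint value: the bar runs along its -y, the outer face looks along its -x
- bar_pin (a point): top centre of the keeper pin on the bar's free end, a dark upright pin 12 mm across, 210 mm from the hinge axis, from the bar's top (44 mm) to 66 mm up
- cam_axis (a point): on the cam's axis at the top of its hub, 68 mm up; the steel hook is 48 to 62 mm up and reaches 55 mm from the axis. A small landing block for the bar's free end stands in front of the cam's post
- cam_knob (a point): on the axis of the lever's upright round knob, 80 mm from the cam's axis, 90 mm up. The knob is black plastic, 22 mm across, from 71 to 107 mm up, and fixed to the lever; the lever arm below it is 14 mm wide, 62 to 70 mm up
- bracket: black mirror bracket, loose between the guides, 0.5 to 1 kg: foot 100 (x) x 110 (y) x 14 mm, upright plate 12 mm thick, 104 mm wide, with a round mirror, to 138 mm up. Origin: centre of the foot's underside, 20 mm up; x points to the rear stops. Seated, the origin is at x = 13 mm in the fixture's frame; it starts 3 to 10 mm short of that, up to 2 deg askew
- steel_block: bystander: ground steel setting block, 75 x 50 x 25 mm with drilled holes, lying flat; origin under its centre
- hex_key: bystander: L-shaped hex key, 90 x 26 mm, 6 mm thick, lying on the fixture plate beside the hinge end; origin at the middle of its long leg, underside
- thumb_screw: bystander: small knurled screw standing head down on the fixture plate behind a stop, 18 mm across, 34 mm tall; origin under its centre
- ring_gauge: bystander: plain steel ring, 60 mm across, 18 mm tall; origin under its centre
- caliper: bystander: sliding caliper about 200 mm long, lying flat; origin under its body
- blower: bystander: rubber blower bulb, 62 mm across, 98 mm tall, standing; origin under its centre
- stylus_case: bystander: flat clear-lidded case of probe styli, 90 x 62 x 26 mm; origin under its centre
- rear_stops (a point): midway between the two rear stops on the plate's top: upright steel pins 12 mm across at x = 69, y = +-42 mm of the fixture, 18 mm tall, their faces at x = 63 mm. Two like side guide pins at x = 30, y = +-63 mm leave the bracket's foot 2 mm of play each side
Things that resemble listed ones, but are neither listed nor needed, are in the scene too. Leave any brown, purple or yellow look-alike of the bracket alone.

How it is judged (in metres and radians):
On the way:
1. the clamp bar is swung in, its pin in the mouth of the still open cam hook (value of joint gate below 0.06 rad and value of joint cam below 0.6 rad), for 0.2 s.
At the end, for the whole second after the job is handed in: the clamp bar is drawn shut (joint below 0.009 rad, under 2 mm at the pin) and held by the cam, whose lever is turned past 1.4 rad of its 1.571; the bracket stands flat on the plate, at rest, its foot within 1.5 mm of both rear stops and square to them within 0.02 rad (value of joint gate below 0.009 rad and value of joint cam above 1.4 rad and x of bracket in the frame of fixture above 0.0115 m and z of bracket in the frame of fixture below 0.022 m and angle between the x axis of bracket and the x axis of fixture, either way round below 0.02 rad and linear speed of bracket below 0.01 m/s); the robot touches nothing.
It fails at once if the robot touches the mirror bracket (contact force between any of the fingers, the arm and bracket above 0.5 N).
It fails at once if the bracket is tipped (angle between bracket's own z axis and vertical above 0.1 rad).
It fails at once if a loose tool is moved more than 15 mm (distance of any of steel_block, hex_key, thumb_screw, ring_gauge, caliper, blower, stylus_case from where it was at the start of the episode above 0.015 m).
It also fails if it takes over 61 s, if anything falls off the work surface, if the arm or the gripper's body presses on something with over 40 N, if the wrist force passes 120 N, or if a joint passes its speed limit or range.

## Robot

A 6-joint arm with a two-finger parallel gripper is mounted at the origin on the work surface. World frame = base frame: x ahead of the robot, y to its left, z up, the work surface at z = 0. Lengths are in mm, angles in rad, forces in N, time in s.
With the tool pointing down it reaches from about 200 to 875 mm from the base axis. Payload 3.4 kg.
Tool frame: the origin (TCP) lies at the very end of the fingers, on their centre line; the grasp point (between the pads) lies behind it (env.grip_depth is the z of the grasp point in the tool frame, in mm); z points along the fingers, y is the direction in which the jaws open and shut (so a half turn about z gives the same grasp; the last joint's range is limited). The gripper opens to 94 mm and grips with 3 to 60 N. Pads are 16 mm wide; open, the fingers measure 119 mm over their backs; the gripper's body (75 mm by 177 mm) begins 78 mm behind the grasp point.
Start: joints at [-1.283, 0.276, 1.505, -0, 1.361, -0.121], TCP at [228.571, -527.656, 205.493] pointing down, gripper open.
Joint ranges: [-2.89, 2.89], [-0.75, 2.08], [0.22, 2.7], [-1.18, 4.32], [0.11, 2.71], [-2.7, 2.7]. Speed limits (rad/s): [2.57, 2.57, 3.14, 3.14, 3.14, 3.14].

## Interface

Orientations are given as a unit quaternion [w, x, y, z].
In Python, from cell import env, get_image, camera_model gives the robot as it stands. The module is installed in compiled form; this text tells all that it offers.
- The arm moves only by the tool play_rows, never from a script. Its argument "motion" is a list that holds one entry, the list of rows, each a list of 7 numbers: the shift along the world's x, y, z in m, then the turn, a rotation vector about the world's x, y, z in degrees, then the opening in per cent of the stroke, from 0 (shut) to 100 (fully open). A call has 1 to 12 rows; each row is the pose to reach, as a shift and turn from the pose commanded when the call began; what a row does not reach only later rows make up. A row lasts 1/12 s, in which the tool goes at most 41.7 mm and 7.16 degrees, less where a joint would pass 70% of its speed; a pose out of reach is approached as far as the arm can. A call with a gripper value outside its range is refused whole. The fingers move at their own pace and stop on an object; the grip force is fixed at half the most. Time passes only in rows, so rows that repeat a pose let the fingers close. It gives the time, the measured TCP pose, the force and the opening at its end, in the units of the state.
- env.state(): the state, without advancing time (a new reading comes with each control period).
- get_image(name): name is "scene" or "top" or "wrist"; returns (picture, depth): 384x512x3 uint8, red, green, blue; 384x512 float32, mm along the optical axis (not along the pixel's ray), 0 where there is no reading.
- camera_model(name): a dict with "fx", "fy", "cx", "cy" (pixels), "k1" (the pictures are not rectified: a ray, as slopes to the right and down, at radius r is drawn at 1 + k1 r^2 times it, then the intrinsics apply), "origin" and "attitude" of the camera in the world. Camera axes: x right, y up, looking along -z (the intrinsics and any distortion apply to the point x, -y, -z); pixel columns grow to the right and rows downward; lengths in mm; the calibration is good to about 2 mm. A picture is of the moment at which its call begins: read the wrist's pose just before it. camera_model takes no time and is no camera call; for the wrist camera it gives the pose at the moment of the call.
- env.close_job(): hands the job in, once; it reports no verdict.
The state is a dict: "time_s": time; "q": joint angles; "joint_velocities": joint speeds; "joint_torque": joint torques, N m; "eef_pos": TCP position; "orientation": TCP orientation; "force": force on the tool from outside, world axes, zero at the start; "torque": the same for the moment, N m; "width": opening from 0.0 (shut) to 1.0 (fully open).
Only numpy, scipy, OpenCV 4.12 (cv2) and the standard library are available. Lean on these libraries where they do the work, as an engineer would, in place of code of your own. Each camera call takes 0.05 s, during which the arm holds its last target.

## Working session

There is one attempt and no reset: what is moved stays moved. The work goes in short steps, Python scripts to look and compute and a tool call to move; the robot and the scene stay as the last step left them, time stands still between calls to the robot, and variables do not carry over. Pictures are saved under pics/ and viewed, and the job is handed in when it is done.

Besides the shell and the picture viewer there is one more tool, called after "Request:" by a JSON object that holds its "fn" and its "kwargs", one argument or row to a line. play_rows: Moves the arm, as the interface text tells. Its arguments: {"type":"object","properties":{"motion":{"type":"array","items":{"type":"array","items":{"type":"array","items":{"type":"number"}}}}},"required":["motion"]}

```bash
mkdir -p pics
cat > h.py <<'E'
import numpy as np, cv2
from cell import env,get_image,camera_model
from scipy.spatial.transform import Rotation as R
def snap(n,f):
    m=camera_model(n); im,d=get_image(n)
    cv2.imwrite(f'pics/{f}.png',im[:,:,::-1]); np.savez(f'{f}.npz',im=im,d=d,m=np.array([m],dtype=object))
    return im,d,m
def load(f):
    z=np.load(f+'.npz',allow_pickle=True); return z['im'],z['d'],z['m'][0]
def rot(m):
    a=np.array(m['attitude'],float)
    return a if a.shape==(3,3) else R.from_quat(a[[1,2,3,0]]).as_matrix()
def ray(m,u,v):
    x=(u-m['cx'])/m['fx']; y=(v-m['cy'])/m['fy']
    p=cv2.undistortPoints(np.array([[[float(u),float(v)]]]),np.array([[m['fx'],0,m['cx']],[0,m['fy'],m['cy']],[0,0,1.]]),np.array([m['k1'],0,0,0.]))[0,0]
    return np.array(m['origin'],float),rot(m)@np.array([p[0],-p[1],-1])
def onz(m,u,v,z):
    o,d=ray(m,u,v); return o+d*(z-o[2])/d[2]
def proj(m,P):
    c=rot(m).T@(np.array(P,float)-np.array(m['origin'],float)); x,y=c[0]/-c[2],-c[1]/-c[2]; s=1+m['k1']*(x*x+y*y)
    return m['fx']*x*s+m['cx'],m['fy']*y*s+m['cy']
def dpt(m,d,u,v):
    o,r=ray(m,u,v); return o+r*d[int(round(v)),int(round(u))]
E
python3 - <<'E'
from h import *
for n in ('scene','top','wrist'):
    im,d,m=snap(n,n+'0'); print(n,m)
print(env.state(),env.grip_depth)
E
```

```text
scene {'fx': 357.8812046676551, 'fy': 357.8812046676551, 'cx': 253.778691452509, 'cy': 186.89133790728604, 'k1': -0.028995268478382182, 'origin': array([ 866.12459999, -488.01927319,  917.54391832]), 'attitude': array([0.9106844 , 0.29800157, 0.09125303, 0.27114918])}
top {'fx': 381.6897065549552, 'fy': 381.6897065549552, 'cx': 257.8875662137214, 'cy': 188.77718607604783, 'k1': -0.07676532994916013, 'origin': array([ 338.73768018,   37.37829188, 1037.5816284 ]), 'attitude': array([ 0.71489688,  0.06228219, -0.07361143, -0.69254944])}
wrist {'fx': 291.19444937911555, 'fy': 291.19444937911555, 'cx': 255.28338167781536, 'cy': 195.42398047830585, 'k1': -0.016399442099797244, 'origin': array([ 293.88600712, -498.98491995,  383.35644039]), 'attitude': array([ 0.82916374, -0.10343142,  0.06871756, -0.54503883])}
{'time_s': 0.15, 'q': array([-1.28299392e+00,  2.76434773e-01,  1.50579305e+00,  1.46755865e-05,
        1.36070183e+00, -1.21004626e-01]), 'joint_velocities': array([-4.63920819e-04, -2.53895186e-03, -3.04011220e-03, -2.15846030e-03,
       -2.24165942e-03, -5.72590033e-06]), 'joint_torque': array([ 1.28398118e-03, -4.04929233e+01, -2.37432522e+01,  7.02364999e-02,
        3.15550959e-02, -7.26731946e-05]), 'eef_pos': array([ 228.45307124, -527.22723809,  204.83161975]), 'orientation': array([-6.66775243e-04,  9.79182328e-01,  2.02981581e-01, -4.85371542e-05]), 'force': array([-0.09547579,  0.46305656, -0.02977266]), 'torque': array([-7.29624399e-02, -6.58255375e-02,  5.47647948e-05]), 'width': 0.997402061308948} -18.8
```

View pics/scene0.png

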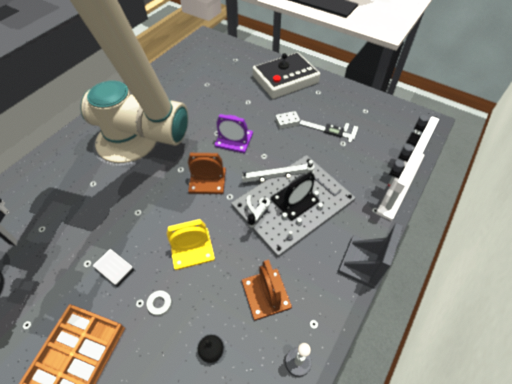

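View pics/top0.png

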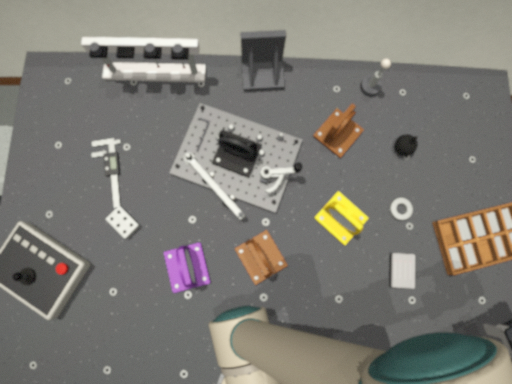

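View pics/wrist0.png

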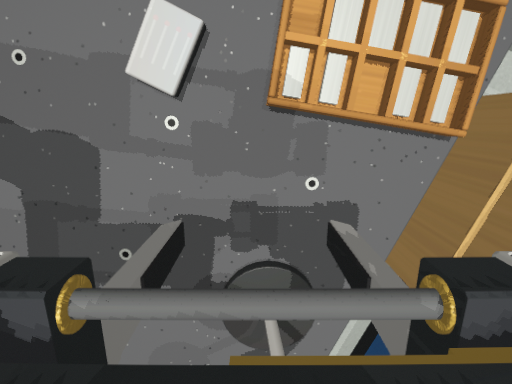

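Candidates for the target: the black bracket on the grey plate at top px (238,150). The look-alikes are purple (187,267), brown (261,257), brown (340,130) and yellow (342,218). Only the black one stands on the fixture plate, which carries the bright bar (188,156)–(242,217) and the lever with its black knob at (297,168). I'll check that in a close crop.

Run:
```python
from h import *
for f,b in (('top0',(155,90,315,225)),('scene0',(220,145,365,260))):
    im,d,m=load(f); c=im[b[1]:b[3],b[0]:b[2],::-1]
    k=5; c=cv2.resize(c,None,fx=k,fy=k,interpolation=cv2.INTER_CUBIC)
    for i in range(0,b[2]-b[0],20): cv2.putText(c,str(b[0]+i),(i*k,10),0,.4,(0,255,255),1)
    for i in range(0,b[3]-b[1],20): cv2.putText(c,str(b[1]+i),(0,i*k+4),0,.4,(0,255,255),1)
    cv2.imwrite(f'pics/crop_{f}.png',c[:600,:800])
```

```text
(no output)
```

View pics/crop_top0.png

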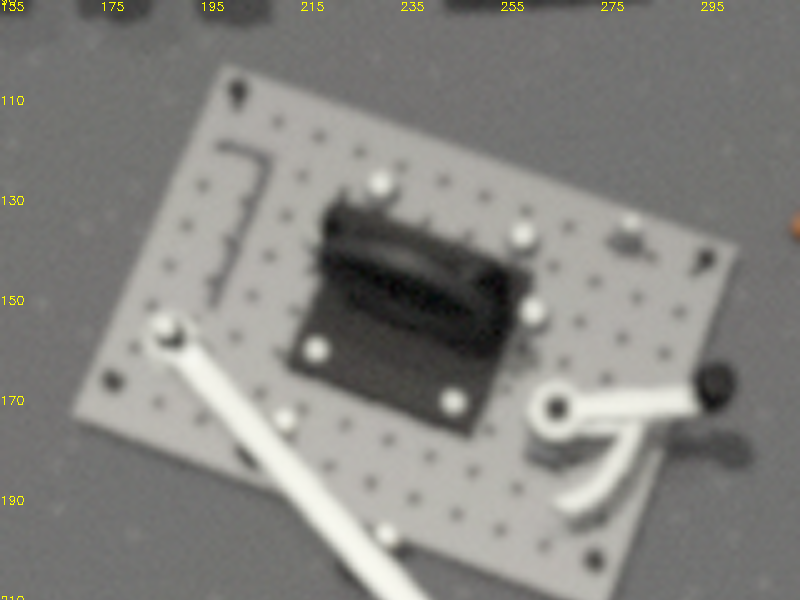

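View pics/crop_scene0.png

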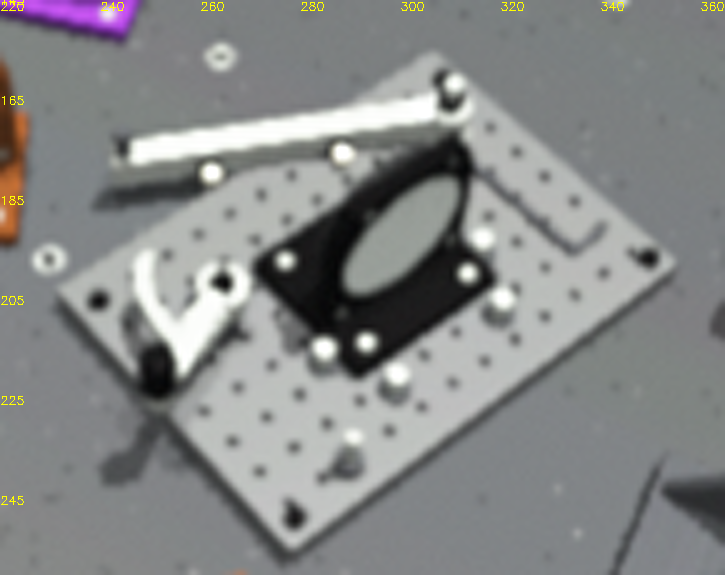

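Run:
```python
from h import *
im,d,m=load('top0'); ms,ds=load('scene0')[2],load('scene0')[1]
im2=load('scene0')[0]
loc=np.array([[110,155],[110,-155],[-110,-155],[-110,155.]])
def fit(L,W):
    H,_=0,0
    a=L-L.mean(0); b=W-W.mean(0)
    th=np.arctan2((a[:,0]*b[:,1]-a[:,1]*b[:,0]).sum(),(a*b).sum())
    r=np.array([[np.cos(th),-np.sin(th)],[np.sin(th),np.cos(th)]])
    t=W.mean(0)-r@L.mean(0); return th,t,W-(L@r.T+t)
def pc(c,b): return b[0]+(c[0]+.5)/5-.5,b[1]+(c[1]+.5)/5-.5
def sub(im,px):
    g=cv2.cvtColor(im,cv2.COLOR_RGB2GRAY); p=np.array(px,np.float32).reshape(-1,1,2)
    return cv2.cornerSubPix(g,p,(3,3),(-1,-1),(3,30,.01)).reshape(-1,2)
b=(155,90)
ct=[pc(c,b) for c in [(222,65),(738,245),(612,605),(72,412)]]
b2=(220,145)
cs=[pc(c,b2) for c in [(677,262),(290,555),(57,290),(435,50)]]
print(np.round(ct,1),np.round(sub(im,ct),1)); print(np.round(cs,1),np.round(sub(im2,cs),1))
F={}
for n,M,c in (('top',m,ct),('scene',ms,cs)):
    W=np.array([onz(M,u,v,20)[:2] for u,v in c]); th,t,r=fit(loc,W)
    print(n,np.degrees(th),t,np.round(r,1).tolist()); F[n]=(th,t)
    rr=np.array([[np.cos(th),-np.sin(th)],[np.sin(th),np.cos(th)]])
    for nm,l,z in (('hinge',(-55,115),44),('cam',(-25,-95),68),('knob',(-25+80*np.cos(np.radians(300)),-95+80*np.sin(np.radians(300))),107),('stop1',(69,42),38)):
        P=np.r_[rr@np.array(l)+t,z]; print(nm,np.round(P,1),'top px',np.round(proj(m,P),1),'scene px',np.round(proj(ms,P),1))
# bar end
for px,M in ((pc((122,148),b2),ms),):
    for z in(66,):print('pin',onz(M,*px,z))
c=im[180:230,215:265,::-1]; cv2.imwrite('pics/barend.png',cv2.resize(c,None,fx=10,fy=10,interpolation=cv2.INTER_CUBIC))
```

```text
[[199.  102.6]
 [302.2 138.6]
 [277.  210.6]
 [169.  172. ]] [[199.  102.6]
 [302.5 139.3]
 [275.1 211.7]
 [169.2 172.6]]
[[355.  197. ]
 [277.6 255.6]
 [231.  202.6]
 [306.6 154.6]] [[355.  197. ]
 [278.4 254.9]
 [230.9 199.7]
 [306.6 154.6]]
top -18.173181831074768 [630.38801112  85.76251068] [[-1.5, 0.5], [-1.9, 0.0], [1.7, -2.0], [1.7, 1.5]]
hinge [614.  212.2  44. ] top px [189.1 156.9] scene px [309.7 165.9]
cam [577.    3.3  68. ] top px [266.6 170.6] scene px [264.8 202.4]
knob [593.4 -75.  107. ] top px [298.3 161.7] scene px [254.6 217.6]
stop1 [709.  104.1  38. ] top px [230.9 125.5] scene px [320.8 204.5]
scene -18.735447137958484 [628.709798    86.06409004] [[-1.8, 0.4], [-0.0, -1.7], [0.9, 0.2], [1.0, 1.1]]
hinge [613.6 212.6  44. ] top px [188.9 157. ] scene px [309.7 165.8]
cam [574.5   4.1  68. ] top px [266.3 171.5] scene px [264.2 201.8]
knob [590.1 -74.3 107. ] top px [298.1 163. ] scene px [253.7 216.9]
stop1 [707.5 103.7  38. ] top px [231.  126.1] scene px [320.3 204.4]
pin [468.62916886  57.08401956  66.        ]
```

View pics/barend.png

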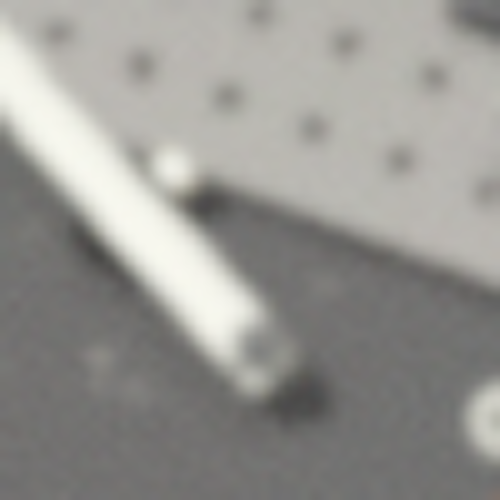

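```bash
cat >> h.py <<'E'
TH=np.radians(-18.45); T=np.array([629.5,85.9])
def rz(a): return np.array([[np.cos(a),-np.sin(a)],[np.sin(a),np.cos(a)]])
def fw(x,y): return rz(TH)@np.array([x,y])+T
def wf(p): return rz(TH).T@(np.array(p)[:2]-T)
H=fw(-55,115)
def barp(g,x,y): return H+rz(TH-g)@np.array([x,y])
def yaw(s):
    a=R.from_quat(np.array(s['orientation'])[[1,2,3,0]]).as_matrix()[:,1]; return np.degrees(np.arctan2(a[1],a[0]))
E
python3 - <<'E'
from h import *
m=load('top0')[2];ms=load('scene0')[2]
for p in (onz(m,240.9,213.7,66),onz(ms,244,174.3,66)):
    v=p[:2]-H; print(p,np.linalg.norm(v), -(np.arctan2(v[1],v[0])-TH+np.pi/2))
for px in ((265.8,171.2),): print('hub',wf(onz(m,*px,68)))
print('hubS',wf(onz(ms,264,201,68)), 'hookTip',wf(onz(m,267.5,190.5,55)),'knob top',wf(onz(m,298,165,107)))
for g in (.43,.4,.35): print(g,barp(g,-8-8-25,-170),'yaw',np.degrees(TH-g)+90)
s=env.state(); print(s['time_s'],s['eef_pos'],yaw(s))
E
```

```text
[461.89942814  66.12924874  66.        ] 210.81695770628818 0.482022883511259
[468.84628145  56.76427475  66.        ] 212.62626791567178 0.4276092133521363
hub [-25.81155367 -93.52034382]
hubS [-28.82080917 -93.71634686] hookTip [ -70.0233768  -114.84297424] knob top [   8.28520677 -166.00382596]
0.43 [467.65014608 116.24922038] yaw 46.9128148093746
0.4 [470.59982183 111.91098931] yaw 48.631688194767065
0.35 [475.80080724 104.88344888] yaw 51.49647717042119
0.15 [ 228.45307124 -527.22723809  204.83161975] -66.57725172274925
```

Request:
{"fn": "play_rows", "kwargs": {
  "motion": [
    [[0.12, 0.36, 0, 0, 0, 60, 0], [0.12, 0.36, 0, 0, 0, 60, 0], [0.12, 0.36, 0, 0, 0, 60, 0], [0.12, 0.36, 0, 0, 0, 60, 0], [0.12, 0.36, 0, 0, 0, 60, 0], [0.12, 0.36, 0, 0, 0, 60, 0], [0.12, 0.36, 0, 0, 0, 60, 0], [0.12, 0.36, 0, 0, 0, 60, 0], [0.12, 0.36, 0, 0, 0, 60, 0], [0.12, 0.36, 0, 0, 0, 60, 0], [0.12, 0.36, 0, 0, 0, 60, 0], [0.12, 0.36, 0, 0, 0, 60, 0]]
  ]
}}

```text
time_s: 1.15
eef_pos: [348.6, -168.0, 205.5]
orientation: [0.0, 0.746, 0.666, -0.0]
force: [-0.5, -0.8, 1.0]
width: 0.182
```

Request:
{"fn": "play_rows", "kwargs": {
  "motion": [
    [[0.1, 0.293, 0, 0, 0, 52, 0], [0.1, 0.293, 0, 0, 0, 52, 0], [0.1, 0.293, 0, 0, 0, 52, 0], [0.1, 0.293, 0, 0, 0, 52, 0], [0.1, 0.293, 0, 0, 0, 52, 0], [0.1, 0.293, 0, 0, 0, 52, 0], [0.1, 0.293, 0, 0, 0, 52, 0], [0.1, 0.293, 0, 0, 0, 52, 0], [0.1, 0.293, 0, 0, 0, 52, 0], [0.1, 0.293, 0, 0, 0, 52, 0]]
  ]
}}

```text
time_s: 1.98
eef_pos: [449.4, 123.9, 204.9]
orientation: [-0.0, 0.38, 0.925, -0.001]
force: [-0.4, -0.3, 0.5]
width: 0.003
```

Run:
```python
from h import *
s=env.state();print(s['eef_pos'],yaw(s),s['q'],s['force'],s['width'])
snap('wrist','w1')
```

```text
[449.36810659 123.94486661 204.89175739] 45.33837859159323 [ 1.20791508e-01  1.12023108e-01  1.72056308e+00 -1.34213439e-03
  1.31024888e+00 -6.70166141e-01] [-0.44544664 -0.31846076  0.45384552] 0.0031604926836668154
```

View pics/w1.png

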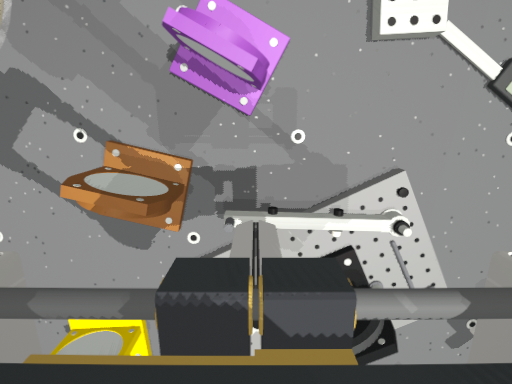

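Run:
```python
from h import *
im,d,m=load('w1'); print(m['origin'])
b=(190,180); c=im[180:260,190:450,::-1]; c=cv2.resize(c,None,fx=3,fy=3,interpolation=cv2.INTER_CUBIC); cv2.imwrite('pics/w1c.png',c)
print('tcp px',proj(m,[449.4,123.9,204.9]))
print('pred hinge',proj(m,[*H,44]))
for g in (.43,.48): print(g,proj(m,[*barp(g,0,-210),66]),proj(m,[*barp(g,0,-218),44]))
```

```text
[398.75112805 174.4363531  383.50837844]
tcp px (np.float64(255.4297277220005), np.float64(233.88302397840235))
pred hinge (np.float64(399.4906682138204), np.float64(226.29755283533032))
0.43 (np.float64(228.7483670098983), np.float64(237.72920963366153)) (np.float64(223.91692478792177), np.float64(231.03129832675813))
0.48 (np.float64(228.5082408892595), np.float64(229.29147455254642)) (np.float64(223.64629442422762), np.float64(222.73953960606164))
```

View pics/w1c.png

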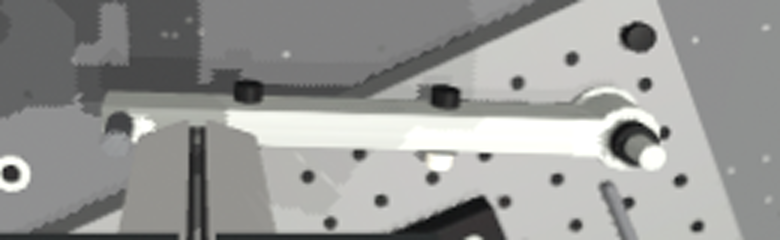

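Run:
```python
from h import *
im,d,m=load('w1')
for c in ((248,93),(445,98)):
    p=onz(m,190+c[0]/3,180+c[1]/3,33)[:2]; print('knob in bar frame',rz(TH-.48).T@(p-H))
for y in(-170,-180,-185):
  for gap in (30,):
    print(y,barp(.48,-16-gap,y),np.degrees(TH-.48)+90)
```

```text
knob in bar frame [ -13.04897834 -157.37284946]
knob in bar frame [-12.64355135 -74.40390127]
-170 [459.55109328 127.26370623] 44.04802583372049
-180 [452.36352049 120.31109539] 44.04802583372049
-185 [448.7697341  116.83478998] 44.04802583372049
```

Run:
```python
from h import *
im,d,m=load('w1')
for px in ((65,188),(190,160),(170,195),(120,185),(140,213)):
    p=dpt(m,d,*px); print(px,p, rz(np.radians(44)).T@(p[:2]-np.array([450.2,118.2])))
```

```text
(65, 188) [314.73062861   3.11628085 116.65019926] [-177.39237937   11.32063322]
(190, 160) [373.57933637  80.77569355  11.88844914] [-81.11340061  26.3043922 ]
(170, 195) [388.13732057  52.21569315  74.05181169] [-90.48070651  -4.35277835]
(120, 185) [342.69656932  23.23368122  77.04711297] [-143.30064461    6.36510518]
(140, 213) [381.0810283   35.69789827 118.20967258] [-107.03080285  -11.33297313]
```

Request:
{"fn": "play_rows", "kwargs": {
  "motion": [
    [[0.001, -0.006, -0.03, 0, 0, -1.3, 0], [0.001, -0.006, -0.06, 0, 0, -1.3, 0], [0.001, -0.006, -0.09, 0, 0, -1.3, 0], [0.001, -0.006, -0.12, 0, 0, -1.3, 0], [0.001, -0.006, -0.15, 0, 0, -1.3, 0], [0.001, -0.006, -0.17, 0, 0, -1.3, 0], [0.001, -0.006, -0.177, 0, 0, -1.3, 0], [0.001, -0.006, -0.177, 0, 0, -1.3, 0]]
  ]
}}

```text
time_s: 2.7
eef_pos: [448.2, 117.2, 27.2]
orientation: [-0.002, 0.391, 0.92, -0.001]
force: [-0.5, -0.2, 0.1]
width: 0.008
```

Run:
```python
from h import *
s=env.state();p=s['eef_pos'];print(p,yaw(s),s['force'], rz(TH-.48).T@(p[:2]-H))
p0=p[:2]
for g,x in ((.48,-20),(.45,-16),(.4,-16),(.35,-16),(.3,-16),(.25,-16),(.2,-16),(.15,-16),(.1,-16),(.05,-16),(.02,-16),(0,-16)):
    print(g,np.round((barp(g,x,-183)-p0)/1000,4), round(np.degrees(TH-g)+90-yaw(s),1))
snap('wrist','w2')
```

```text
[448.22724799 117.23112757  27.22417947] 43.92967761905641 [-0.50477937 -0.15898291  0.14597206] [ -46.66204001 -185.11435773]
0.48 [ 0.0201 -0.0177] 0.1
0.45 [ 0.0264 -0.0248] 1.8
0.4 [ 0.0325 -0.0316] 4.7
0.35 [ 0.039  -0.0381] 7.6
0.3 [ 0.0459 -0.0442] 10.4
0.25 [ 0.053 -0.05 ] 13.3
0.2 [ 0.0604 -0.0555] 16.2
0.15 [ 0.068  -0.0606] 19.0
0.1 [ 0.0759 -0.0652] 21.9
0.05 [ 0.0841 -0.0695] 24.8
0.02 [ 0.089  -0.0719] 26.5
0 [ 0.0924 -0.0734] 27.6
```

View pics/w2.png

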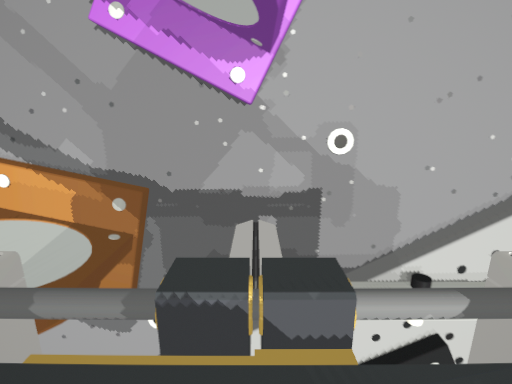

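Request:
{"fn": "play_rows", "kwargs": {
  "motion": [
    [[0.01, -0.009, 0, 0, 0, 0, 0], [0.02, -0.018, 0, 0, 0, 0, 0], [0.026, -0.024, 0, 0, 0, 1.8, 0], [0.0325, -0.0315, 0, 0, 0, 4.7, 0], [0.039, -0.038, 0, 0, 0, 7.6, 0], [0.0425, -0.041, 0, 0, 0, 9, 0], [0.046, -0.044, 0, 0, 0, 10.4, 0], [0.0495, -0.047, 0, 0, 0, 12, 0], [0.053, -0.05, 0, 0, 0, 13.3, 0], [0.057, -0.053, 0, 0, 0, 15, 0], [0.06, -0.0555, 0, 0, 0, 16.2, 0], [0.06, -0.0555, 0, 0, 0, 16.2, 0]]
  ]
}}

```text
time_s: 3.75
eef_pos: [512.4, 62.5, 29.9]
orientation: [0.002, 0.256, 0.967, 0.0]
force: [0.4, -0.9, 0.6]
width: 0.007
```

Run:
```python
from h import *
s=env.state();p=s['eef_pos'];print(p,yaw(s),s['force'])
snap('scene','s1');snap('top','t1')
for f,b in (('t1',(155,90,315,225)),('s1',(220,145,365,260))):
    im,d,m=load(f); c=im[b[1]:b[3],b[0]:b[2],::-1]
    cv2.imwrite(f'pics/c_{f}.png',cv2.resize(c,None,fx=5,fy=5,interpolation=cv2.INTER_CUBIC)[:600,:800])
```

```text
[512.43527944  62.53854283  29.89602163] 60.287073107640396 [ 0.35391984 -0.85006425  0.61774365]
```

View pics/c_t1.png

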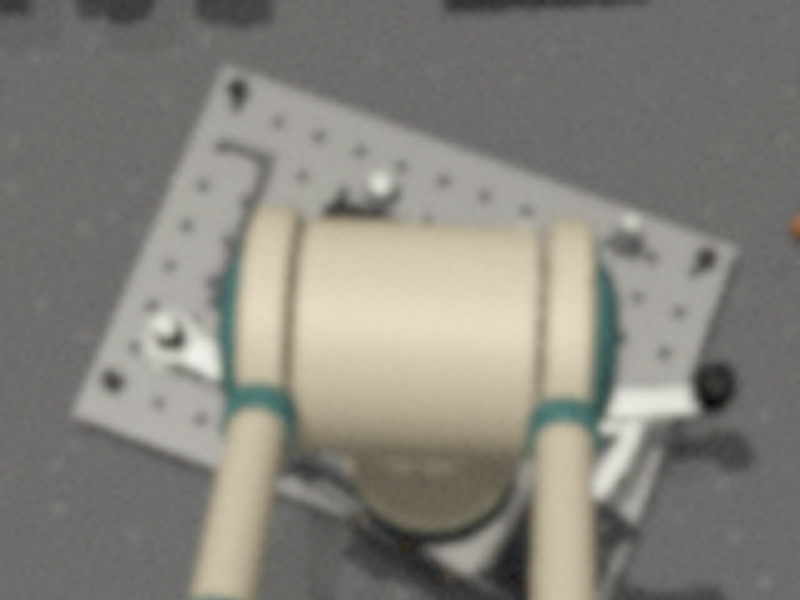

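View pics/c_s1.png

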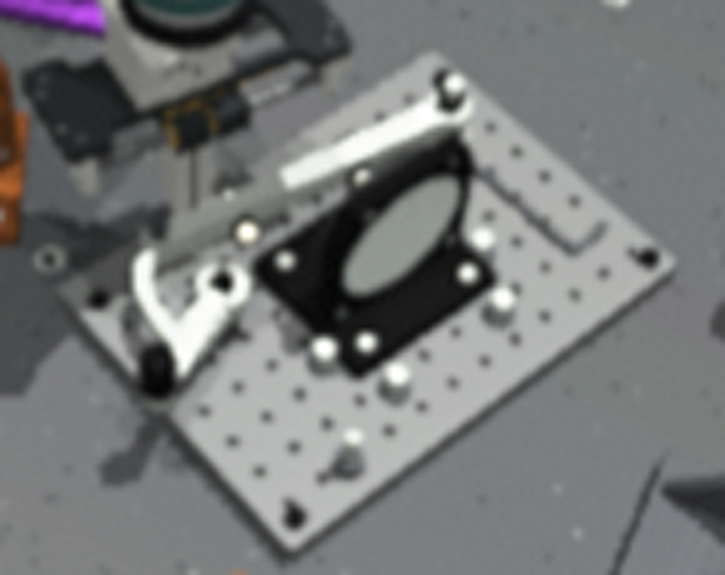

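Run:
```python
from h import *
s=env.state();p=s['eef_pos'][:2]
v=p-H
# solve g with bar-frame x=-16
from scipy.optimize import brentq
g=brentq(lambda g:(rz(TH-g).T@v)[0]+16,-.3,.6); print(g,rz(TH-g).T@v,s['eef_pos'],s['force'])
for g in (.15,.12,.09,.06,.04,.02,0,-.01):
    print(g,np.round((barp(g,-16,-183)-p)/1000,4), round(np.degrees(TH-g)+90-yaw(s),1))
```

```text
0.19058090121494434 [ -16.        -180.4936498] [511.25699894  62.94655582  29.48617144] [ 1.02582439 -1.12797044 -0.54592982]
0.15 [ 0.005  -0.0063] 2.7
0.12 [ 0.0097 -0.0091] 4.4
0.09 [ 0.0145 -0.0118] 6.1
0.06 [ 0.0194 -0.0144] 7.9
0.04 [ 0.0227 -0.016 ] 9.0
0.02 [ 0.026  -0.0176] 10.2
0 [ 0.0294 -0.0191] 11.3
-0.01 [ 0.0311 -0.0198] 11.9
```

Request:
{"fn": "play_rows", "kwargs": {
  "motion": [
    [[0.003, -0.003, 0, 0, 0, 1.5, 0], [0.005, -0.006, 0, 0, 0, 2.7, 0], [0.0075, -0.0077, 0, 0, 0, 3.5, 0], [0.0097, -0.009, 0, 0, 0, 4.4, 0], [0.012, -0.0105, 0, 0, 0, 5.2, 0], [0.0145, -0.012, 0, 0, 0, 6.1, 0], [0.017, -0.0132, 0, 0, 0, 7, 0], [0.019, -0.0144, 0, 0, 0, 7.9, 0], [0.021, -0.0153, 0, 0, 0, 8.5, 0], [0.023, -0.016, 0, 0, 0, 9, 0], [0.023, -0.016, 0, 0, 0, 9, 0], [0.023, -0.016, 0, 0, 0, 9, 0]]
  ]
}}

```text
time_s: 4.85
eef_pos: [532.5, 47.6, 28.3]
orientation: [-0.0, 0.179, 0.984, -0.0]
force: [-1.6, -1.1, 0.3]
width: 0.006
```

```bash
cat > gs.py <<'E'
from h import *
from scipy.optimize import brentq
s=env.state();p=s['eef_pos'][:2];v=p-H
g=brentq(lambda g:(rz(TH-g).T@v)[0]+16,-.3,.6); print('g',g,rz(TH-g).T@v,s['eef_pos'],yaw(s),'f in fixture',rz(TH).T@s['force'][:2],s['force'][2],s['time_s'])
E
python3 gs.py
python3 - <<'E'
from h import *
snap('scene','s2')
for f,b in (('s2',(220,145,365,260)),):
    im,d,m=load(f); c=im[b[1]:b[3],b[0]:b[2],::-1]
    cv2.imwrite(f'pics/c_{f}.png',cv2.resize(c,None,fx=5,fy=5,interpolation=cv2.INTER_CUBIC)[:600,:800])
E
```

```text
g 0.048868709100242255 [ -16.         -183.09195605] [532.4503093   47.55107891  28.33251245] 69.3337616503975 f in fixture [-1.13557963 -1.53841555] 0.3178141363204441 4.85
```

View pics/c_s2.png

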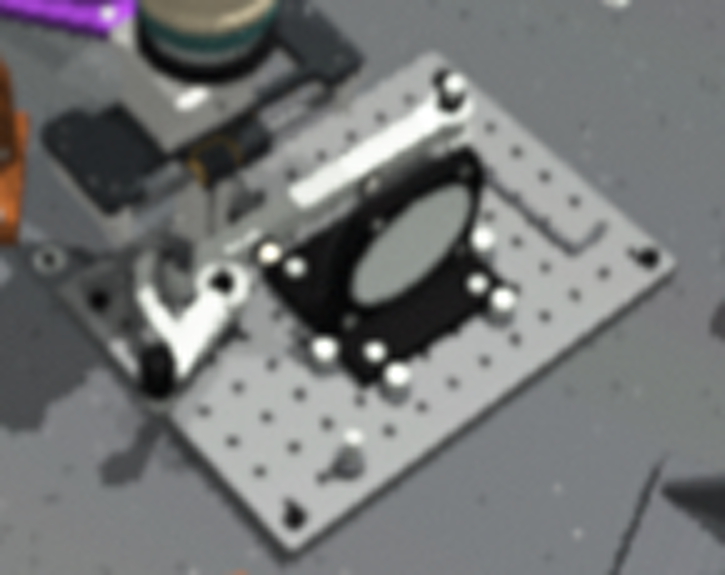

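Request:
{"fn": "play_rows", "kwargs": {
  "motion": [
    [[0.001, -0.0004, 0, 0, 0, 0.5, 0], [0.002, -0.0008, 0, 0, 0, 1, 0], [0.003, -0.0012, 0, 0, 0, 1.4, 0], [0.004, -0.0016, 0, 0, 0, 1.8, 0], [0.005, -0.002, 0, 0, 0, 2, 0], [0.006, -0.0023, 0, 0, 0, 2.2, 0], [0.006, -0.0023, 0, 0, 0, 2.2, 0], [0.006, -0.0023, 0, 0, 0, 2.2, 0]]
  ]
}}

```text
time_s: 5.57
eef_pos: [535.8, 45.9, 28.2]
orientation: [-0.003, 0.16, 0.987, -0.0]
force: [-6.8, 0.6, 5.7]
width: -0.0
```

```bash
python3 gs.py
```

```text
g 0.028741277851515687 [ -16.        -183.1832912] [535.75305331  45.86301727  28.24114112] 71.53992750692458 f in fixture [-6.61140728 -1.62098096] 5.6772785819883005 5.5667
```

Request:
{"fn": "play_rows", "kwargs": {
  "motion": [
    [[0.001, -0.0003, 0, 0, 0, 0, 0], [0.002, -0.0006, 0, 0, 0, 0, 0], [0.003, -0.0009, 0, 0, 0, 0, 0], [0.004, -0.0013, 0, 0, 0, 0, 0], [0.005, -0.0016, 0, 0, 0, 0, 0], [0.005, -0.0016, 0, 0, 0, 0, 0]]
  ]
}}

```text
time_s: 6.07
eef_pos: [537.7, 45.1, 28.1]
orientation: [-0.006, 0.161, 0.987, 0.0]
force: [-11.4, 2.1, 9.5]
width: 0.005
```

```bash
python3 gs.py
```

```text
g 0.017134379140862417 [ -16.         -183.05236865] [537.73474041  45.09274428  28.13819863] 71.52223843689472 f in fixture [-11.43874329  -1.63977841] 9.491278212688009 6.0667
```

Request:
{"fn": "play_rows", "kwargs": {
  "motion": [
    [[-0.003, 0.001, 0, 0, 0, 0, 0], [-0.008, 0.0027, 0, 0, 0, 0, 0], [-0.02, 0.0066, 0, 0, 0, 0, 0], [-0.04, 0.0133, 0, 0, 0, 0, 0], [-0.05, 0.0165, 0.03, 0, 0, 0, 0], [-0.06, 0.02, 0.07, 0, 0, 0, 0], [-0.07, 0.023, 0.11, 0, 0, 0, 0], [-0.08, 0.026, 0.15, 0, 0, 0, 0], [-0.1, 0.033, 0.18, 0, 0, 0, 0], [-0.12, 0.04, 0.18, 0, 0, 0, 0], [-0.14, 0.047, 0.18, 0, 0, 0, 0], [-0.14, 0.047, 0.18, 0, 0, 0, 0]]
  ]
}}

```text
time_s: 7.07
eef_pos: [401.8, 92.0, 209.7]
orientation: [0.002, 0.16, 0.987, 0.001]
force: [-0.8, 0.4, -0.6]
width: 0.002
```

Run:
```python
from h import *
s=env.state();print(s['eef_pos'],yaw(s),s['q'],s['force'],s['time_s'])
snap('scene','s3');snap('top','t3')
for f,b in (('t3',(155,90,315,225)),('s3',(220,145,365,260))):
    im,d,m=load(f); c=im[b[1]:b[3],b[0]:b[2],::-1]
    cv2.imwrite(f'pics/c_{f}.png',cv2.resize(c,None,fx=5,fy=5,interpolation=cv2.INTER_CUBIC)[:600,:800])
```

```text
[401.83245707  91.99869211 209.74823472] 71.61652202517445 [ 5.50050820e-02  2.13059923e-02  1.80859532e+00  9.75859083e-04
  1.30836336e+00 -1.19518774e+00] [-0.78151749  0.42857317 -0.60505965] 7.0667
```

View pics/c_t3.png

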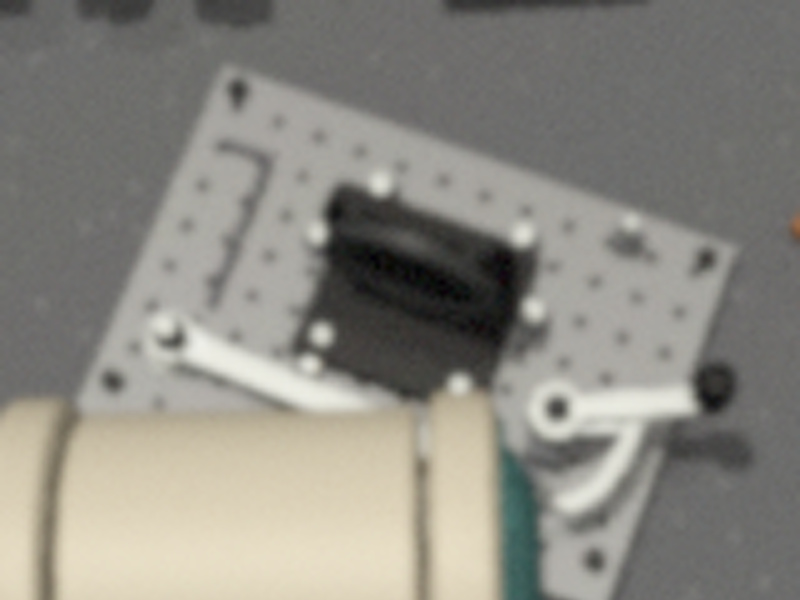

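View pics/c_s3.png

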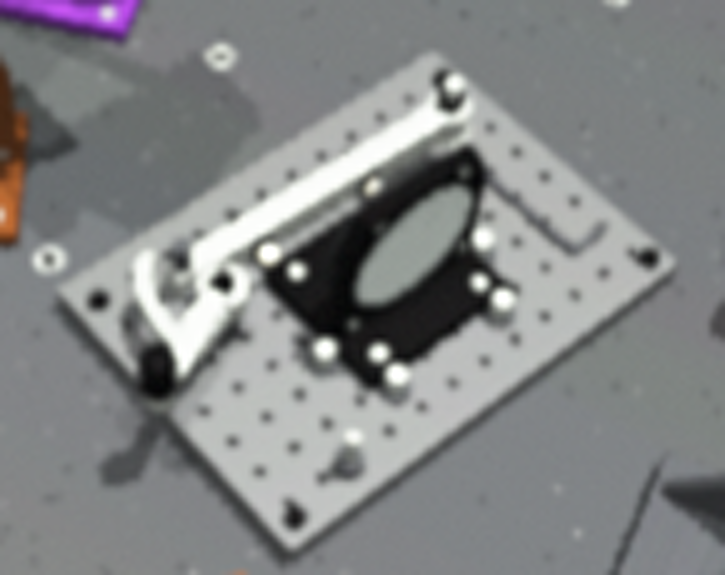

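Run:
```python
from h import *
for f,b in (('t3',(285,150,312,185)),('s3',(240,205,262,235))):
    im,d,m=load(f); g=im[b[1]:b[3],b[0]:b[2]].max(2); k=(g<45).astype(np.uint8)
    n,l,st,c=cv2.connectedComponentsWithStats(k); 
    for i in range(1,n): 
        if st[i,4]>10: print(f,st[i],c[i]+np.array(b[:2]))
    P=fw(15,-164.3)
    print('pred', [np.round(proj(m,[*P,z]),1) for z in (71,89,107)])
    print('cam hub pred',np.round(proj(m,[*fw(-25,-95),68]),1),'stops',np.round(proj(m,[*fw(69,42),38]),1),np.round(proj(m,[*fw(69,-42),38]),1),'corners',[np.round(proj(m,[*fw(x,y),20]),1) for x,y in ((110,155),(110,-155),(-110,-155),(-110,155))])
```

```text
t3 [10 18  5  4 13] [297.         169.46153846]
pred [array([296.5, 165.9]), array([297.4, 164.2]), array([298.2, 162.4])]
cam hub pred [266.4 171.1] stops [230.9 125.8] [259.5 136. ] corners [array([199.4, 102.2]), array([302.3, 138.5]), array([275.9, 211.7]), array([169.3, 172.6])]
s3 [ 8  9  7 11 57] [250.77192982 219.38596491]
pred [array([254.2, 224.2]), array([254.1, 220.8]), array([254.1, 217.2])]
cam hub pred [264.5 202.1] stops [320.5 204.5] [299.5 219.8] corners [array([355.6, 197.3]), array([278.5, 255.4]), array([230.9, 202.9]), array([306.1, 154.8])]
```

Run:
```python
from h import *
mt=load('t3')[2];ms=load('s3')[2]
for n,m,px in (('t',mt,(297.6,166.8)),('s',ms,(250.8,218.8))):
    for z in (80,89,98):
        p=wf(onz(m,*px,z)); q=p-np.array([-25,-95]); print(n,z,p,np.hypot(*q),np.degrees(np.arctan2(q[1],q[0]))%360)
for a in (300,296,292,288):
    P=fw(-25+80*np.cos(np.radians(a)),-95+80*np.sin(np.radians(a))); print(a,P,[np.round(proj(m,[*P,89]),1) for m in (mt,ms)])
s=env.state();print(s['eef_pos'])
```

```text
t 80 [  11.16055575 -167.40475522] 80.93228262472222 296.5385692699026
t 89 [   8.60767081 -167.1288338 ] 79.57414280149196 294.9826698816829
t 98 [   6.05478588 -166.85291238] 78.27669348268692 293.37397191979073
s 80 [   0.26031659 -164.25428775] 73.71729760545908 290.039306155129
s 89 [   4.62128969 -167.53473029] 78.3499068374659 292.21382211781173
s 98 [   8.9822628  -170.81517283] 83.08269745256429 294.1431197325694
300 [591.73752357 -74.68512232] [array([297.4, 164.2]), array([254.1, 220.7])]
296 [586.23099055 -75.61154057] [array([297.7, 166.3]), array([252.2, 220. ])]
292 [580.6732475  -76.15158579] [array([297.9, 168.4]), array([250.4, 219.2])]
288 [575.09137118 -76.30262692] [array([297.9, 170.5]), array([248.6, 218.3])]
[404.89968352  91.12299398 209.21701398]
```

Request:
{"fn": "play_rows", "kwargs": {
  "motion": [
    [[0.179, -0.168, 0, 0, 0, -66.6, 60], [0.179, -0.168, 0, 0, 0, -66.6, 60], [0.179, -0.168, 0, 0, 0, -66.6, 60], [0.179, -0.168, 0, 0, 0, -66.6, 60], [0.179, -0.168, 0, 0, 0, -66.6, 60], [0.179, -0.168, 0, 0, 0, -66.6, 60], [0.179, -0.168, 0, 0, 0, -66.6, 60], [0.179, -0.168, 0, 0, 0, -66.6, 60], [0.179, -0.168, 0, 0, 0, -66.6, 60], [0.179, -0.168, 0, 0, 0, -66.6, 60], [0.179, -0.168, 0, 0, 0, -66.6, 60], [0.179, -0.168, 0, 0, 0, -66.6, 60]]
  ]
}}

```text
time_s: 8.17
eef_pos: [583.9, -77.9, 207.8]
orientation: [0.0, 0.676, 0.737, 0.0]
force: [-0.7, -0.4, -0.1]
width: 0.599
```

Run:
```python
from h import *
s=env.state();print(s['eef_pos'],yaw(s),s['q'],s['width'])
im,d,m=snap('wrist','w4')
for z in (71,107): print(proj(m,[583,-76,z]))
snap('scene','s4')
im,d,m=load('s4'); c=im[110:260,190:365,::-1]
cv2.imwrite('pics/c_s4.png',cv2.resize(c,None,fx=4,fy=4,interpolation=cv2.INTER_CUBIC))
```

```text
[583.85449725 -77.92229882 207.7514402 ] 4.970113995049192 [-2.50643878e-01  2.95458787e-01  1.47102903e+00 -1.96759511e-04
  1.37442804e+00 -3.37350291e-01] 0.599466483071673
(np.float64(254.7284464302419), np.float64(185.83367545219812))
(np.float64(254.68257901174658), np.float64(193.67632374041523))
```

View pics/w4.png

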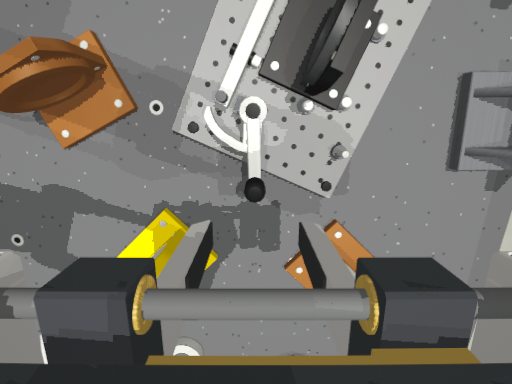

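View pics/c_s4.png

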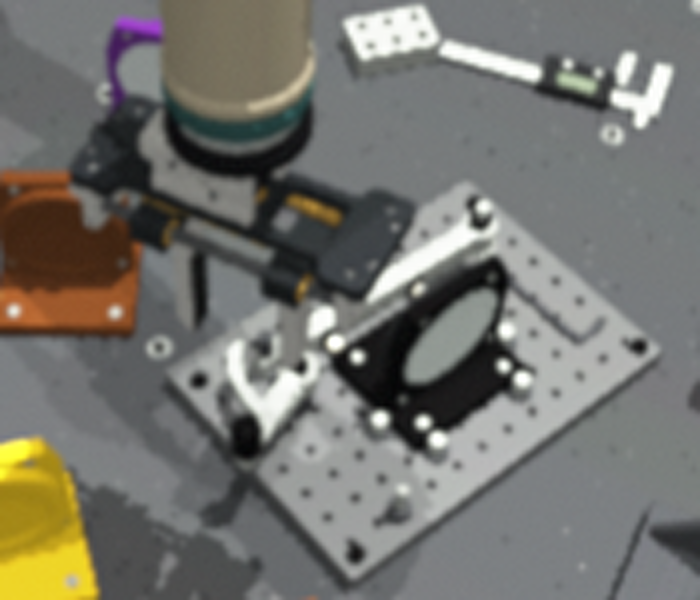

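Request:
{"fn": "play_rows", "kwargs": {
  "motion": [
    [[-0.001, 0.002, -0.03, 0, 0, 0, 60], [-0.001, 0.002, -0.06, 0, 0, 0, 60], [-0.001, 0.002, -0.09, 0, 0, 0, 60], [-0.001, 0.002, -0.115, 0, 0, 0, 60], [-0.001, 0.002, -0.127, 0, 0, 0, 60], [-0.001, 0.002, -0.127, 0, 0, 0, 15], [-0.001, 0.002, -0.127, 0, 0, 0, 15], [-0.001, 0.002, -0.127, 0, 0, 0, 15], [-0.001, 0.002, -0.127, 0, 0, 0, 15], [-0.001, 0.002, -0.127, 0, 0, 0, 15]]
  ]
}}

```text
time_s: 9.1
eef_pos: [582.6, -75.3, 82.9]
orientation: [0.001, 0.676, 0.737, 0.001]
force: [-0.7, -0.3, 0.1]
width: 0.281
```

```bash
cat > cs.py <<'E'
from h import *
s=env.state();p=s['eef_pos'];C=np.array([-25,-95.]);q=wf(p)-C
a=np.degrees(np.arctan2(q[1],q[0]))%360
print('t',s['time_s'],'pos',p,'yaw',yaw(s),'w',s['width'],'f fix',rz(TH).T@s['force'][:2],s['force'][2],'tq',s['torque'])
print('lever r',np.hypot(*q),'ang',a,'cam',np.radians(300-a))
CW=fw(*C)
import sys
for da in (0,5,10,15,20,25,30,35,40,45,50,55,60,65,70,75,80,85,88,90,92):
    b=np.radians(a-da); r=80
    P=fw(*(C+r*np.array([np.cos(b),np.sin(b)])))
    print(-da,'ang',round(a-da,1),np.round((P-p[:2])/1000,4))
E
python3 cs.py
```

```text
t 9.1 pos [582.63634019 -75.29186121  82.92754425] yaw 4.933852058069371 w 0.2809812072471628 f fix [-0.52601183 -0.51680118] 0.13215340757211158 tq [ 0.00321772 -0.07001029 -0.03496938]
lever r 79.28902501871274 ang 293.4544705776144 cam 0.11424103970679109
0 ang 293.5 [ 0.0001 -0.0007]
-5 ang 288.5 [-0.0069 -0.001 ]
-10 ang 283.5 [-0.0139 -0.0007]
-15 ang 278.5 [-0.0208  0.0002]
-20 ang 273.5 [-0.0276  0.0017]
-25 ang 268.5 [-0.0343  0.0038]
-30 ang 263.5 [-0.0407  0.0065]
-35 ang 258.5 [-0.0469  0.0097]
-40 ang 253.5 [-0.0528  0.0135]
-45 ang 248.5 [-0.0583  0.0177]
-50 ang 243.5 [-0.0635  0.0224]
-55 ang 238.5 [-0.0682  0.0276]
-60 ang 233.5 [-0.0724  0.0331]
-65 ang 228.5 [-0.0762  0.039 ]
-70 ang 223.5 [-0.0794  0.0452]
-75 ang 218.5 [-0.0821  0.0516]
-80 ang 213.5 [-0.0842  0.0583]
-85 ang 208.5 [-0.0857  0.0651]
-88 ang 205.5 [-0.0863  0.0692]
-90 ang 203.5 [-0.0866  0.072 ]
-92 ang 201.5 [-0.0868  0.0748]
```

Request:
{"fn": "play_rows", "kwargs": {
  "motion": [
    [[-0.0035, -0.0005, 0, 0, 0, -2.5, 26], [-0.0069, -0.001, 0, 0, 0, -5, 26], [-0.0104, -0.001, 0, 0, 0, -7.5, 26], [-0.0139, -0.0007, 0, 0, 0, -10, 26], [-0.0174, -0.0003, 0, 0, 0, -12.5, 26], [-0.0208, 0.0002, 0, 0, 0, -15, 26], [-0.0242, 0.0009, 0, 0, 0, -17.5, 26], [-0.0276, 0.0017, 0, 0, 0, -20, 26], [-0.031, 0.0027, 0, 0, 0, -22.5, 26], [-0.0343, 0.0038, 0, 0, 0, -25, 26], [-0.0375, 0.0051, 0, 0, 0, -27.5, 26], [-0.0407, 0.0065, 0, 0, 0, -30, 26]]
  ]
}}

```text
time_s: 10.1
eef_pos: [542.0, -69.2, 82.7]
orientation: [0.002, 0.844, 0.536, 0.001]
force: [0.8, -1.4, -0.4]
width: 0.259
```

```bash
python3 cs.py|head -18
python3 - <<'E'
from h import *
snap('wrist','w5');snap('scene','s5')
im,d,m=load('s5'); c=im[110:260,190:365,::-1]
cv2.imwrite('pics/c_s5.png',cv2.resize(c,None,fx=4,fy=4,interpolation=cv2.INTER_CUBIC))
E
```

```text
t 10.1 pos [542.00467121 -69.23791053  82.7481531 ] yaw -25.18831971700166 w 0.2592998160329609 f fix [ 1.24210495 -1.04452301] -0.3524657866751132 tq [-0.22492849 -0.15912166 -0.02222926]
lever r 80.34860122718514 ang 263.64008307353583 cam 0.6346002661184167
0 ang 263.6 [0.0001 0.0003]
-5 ang 258.6 [-0.0061  0.0035]
-10 ang 253.6 [-0.012   0.0072]
-15 ang 248.6 [-0.0175  0.0115]
-20 ang 243.6 [-0.0227  0.0162]
-25 ang 238.6 [-0.0274  0.0213]
-30 ang 233.6 [-0.0317  0.0268]
-35 ang 228.6 [-0.0354  0.0327]
-40 ang 223.6 [-0.0387  0.0389]
-45 ang 218.6 [-0.0414  0.0453]
-50 ang 213.6 [-0.0435  0.052 ]
-55 ang 208.6 [-0.045   0.0588]
-60 ang 203.6 [-0.046   0.0657]
-65 ang 198.6 [-0.0463  0.0727]
-70 ang 193.6 [-0.046   0.0796]
-75 ang 188.6 [-0.0451  0.0866]
```

View pics/w5.png

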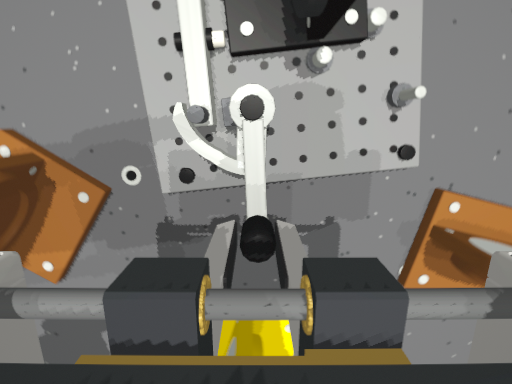

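View pics/c_s5.png

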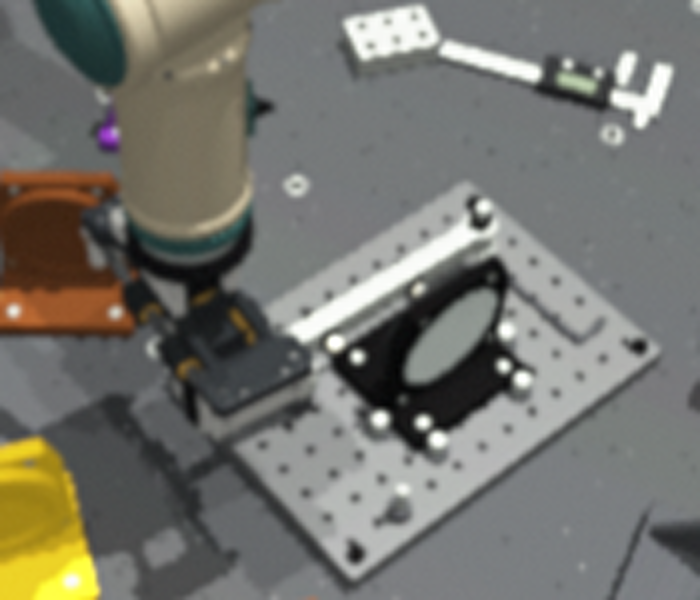

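The wrist picture shows the lever straight below the hub, the knob between the pads at (257,238), and the pin at (197,113) inside the hook. I'll carry on along the arc.

Request:
{"fn": "play_rows", "kwargs": {
  "motion": [
    [[-0.003, 0.0017, 0, 0, 0, -2.5, 26], [-0.0061, 0.0035, 0, 0, 0, -5, 26], [-0.009, 0.0053, 0, 0, 0, -7.5, 26], [-0.012, 0.0072, 0, 0, 0, -10, 26], [-0.0148, 0.0093, 0, 0, 0, -12.5, 26], [-0.0175, 0.0115, 0, 0, 0, -15, 26], [-0.0201, 0.0138, 0, 0, 0, -17.5, 26], [-0.0227, 0.0162, 0, 0, 0, -20, 26], [-0.0251, 0.0187, 0, 0, 0, -22.5, 26], [-0.0274, 0.0213, 0, 0, 0, -25, 26], [-0.0296, 0.024, 0, 0, 0, -27.5, 26], [-0.0317, 0.0268, 0, 0, 0, -30, 26]]
  ]
}}

```text
time_s: 11.2
eef_pos: [510.9, -43.8, 82.4]
orientation: [0.003, 0.954, 0.3, 0.001]
force: [2.1, -5.8, -1.5]
width: 0.261
```

```bash
python3 cs.py|head -12
python3 - <<'E'
from h import *
snap('wrist','w6')
E
```

```text
t 11.2 pos [510.87767015 -43.75541302  82.37259438] yaw -55.064282475220715 w 0.261159654899777 f fix [ 3.84528447 -4.78151331] -1.4733303947967815 tq [-0.93941254 -0.29392186 -0.04841048]
lever r 80.3493584899892 ang 234.64605205731146 cam 1.1406415707768893
0 ang 234.6 [0.0003 0.0002]
-5 ang 229.6 [-0.0036  0.006 ]
-10 ang 224.6 [-0.0069  0.0121]
-15 ang 219.6 [-0.0097  0.0185]
-20 ang 214.6 [-0.012   0.0251]
-25 ang 209.6 [-0.0136  0.0319]
-30 ang 204.6 [-0.0147  0.0388]
-35 ang 199.6 [-0.0151  0.0458]
-40 ang 194.6 [-0.015   0.0528]
-45 ang 189.6 [-0.0142  0.0597]
```

View pics/w6.png

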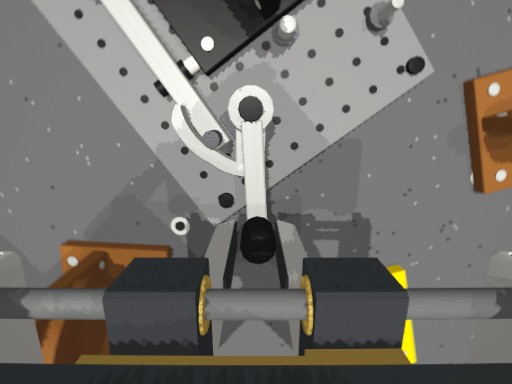

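Request:
{"fn": "play_rows", "kwargs": {
  "motion": [
    [[-0.0018, 0.003, 0, 0, 0, -2.5, 26], [-0.0036, 0.006, 0, 0, 0, -5, 26], [-0.0053, 0.009, 0, 0, 0, -7.5, 26], [-0.0069, 0.0121, 0, 0, 0, -10, 26], [-0.0083, 0.0153, 0, 0, 0, -12.5, 26], [-0.0097, 0.0185, 0, 0, 0, -15, 26], [-0.0109, 0.0218, 0, 0, 0, -17.5, 26], [-0.012, 0.0251, 0, 0, 0, -20, 26], [-0.0129, 0.0285, 0, 0, 0, -22.5, 26], [-0.0137, 0.0323, 0, 0, 0, -25, 26], [-0.014, 0.0345, 0, 0, 0, -26, 26], [-0.014, 0.0345, 0, 0, 0, -26, 26]]
  ]
}}

```text
time_s: 12.25
eef_pos: [495.8, -9.8, 82.3]
orientation: [0.003, 0.997, 0.08, 0.0]
force: [-0.7, -8.0, 0.8]
width: 0.259
```

```bash
python3 cs.py|head -6
```

```text
t 12.25 pos [495.75731308  -9.84747068  82.28843032] yaw -80.86647793608111 w 0.25937113312744964 f fix [ 1.88298537 -7.84183704] 0.8134185483085327 tq [-1.48323171  0.14688426 -0.01536668]
lever r 81.10102712703261 ang 208.06236695512553 cam 1.604614403123399
0 ang 208.1 [0.0011 0.0002]
-5 ang 203.1 [0.0002 0.0071]
-10 ang 198.1 [-0.      0.0141]
-15 ang 193.1 [0.0003 0.0211]
```

Request:
{"fn": "play_rows", "kwargs": {
  "motion": [
    [[0, 0.0015, 0, 0, 0, 0, 26], [0, 0.003, 0, 0, 0, 0, 26], [0, 0.0045, 0, 0, 0, 0, 26], [0, 0.0045, 0, 0, 0, 0, 26]]
  ]
}}

```text
time_s: 12.58
eef_pos: [495.7, -9.6, 82.3]
orientation: [0.007, 0.997, 0.081, -0.0]
force: [-1.2, -19.1, -0.2]
width: 0.261
```

```bash
python3 cs.py|head -3
```

```text
t 12.5833 pos [495.74665772  -9.62104129  82.25882745] yaw -80.68951077474766 w 0.26101697611114955 f fix [  4.91529677 -18.45414948] -0.24891769133373087 tq [-3.49737997  0.294556   -0.03605241]
lever r 81.0740356510452 ang 207.9033362430227 cam 1.607390012661385
0 ang 207.9 [0.0011 0.0002]
```

The force rose from 8 to 19 N with no movement, so the lever is on its end stop. I'll relieve it, open, and lift straight up.

Request:
{"fn": "play_rows", "kwargs": {
  "motion": [
    [[0, -0.004, 0, 0, 0, 0, 26], [0, -0.0045, 0, 0, 0, 0, 40], [0, -0.0045, 0, 0, 0, 0, 50], [0, -0.0045, 0, 0, 0, 0, 50], [0, -0.0045, 0.02, 0, 0, 0, 50], [0, -0.0045, 0.06, 0, 0, 0, 50], [0, -0.0045, 0.1, 0, 0, 0, 50], [0, -0.0045, 0.13, 0, 0, 0, 50], [-0.03, -0.0345, 0.14, 0, 0, 0, 50], [-0.06, -0.07, 0.14, 0, 0, 0, 50], [-0.09, -0.105, 0.14, 0, 0, 0, 50], [-0.11, -0.14, 0.14, 0, 0, 0, 50]]
  ]
}}

```text
time_s: 13.58
eef_pos: [388.7, -133.9, 221.9]
orientation: [-0.0, 0.997, 0.08, 0.0]
force: [0.8, 0.2, -0.4]
width: 0.5
```

Request:
{"fn": "play_rows", "kwargs": {
  "motion": [
    [[0, -0.03, 0, 0, 0, 0, 50], [0, -0.07, 0, 0, 0, 0, 50], [0, -0.1, 0, 0, 0, 0, 50], [0, -0.14, 0, 0, 0, 0, 50], [0, -0.14, 0, 0, 0, 0, 50], [0, -0.14, 0, 0, 0, 0, 50]]
  ]
}}

```text
time_s: 14.08
eef_pos: [390.4, -275.7, 221.0]
orientation: [-0.001, 0.997, 0.077, -0.0]
force: [-0.0, 0.3, -0.4]
width: 0.5
```

Run:
```python
from h import *
s=env.state();print(s['eef_pos'],s['force'],s['time_s'])
snap('scene','s7');snap('top','t7')
for f,b in (('t7',(155,90,315,225)),('s7',(220,145,365,260))):
    im,d,m=load(f); c=im[b[1]:b[3],b[0]:b[2],::-1]
    cv2.imwrite(f'pics/c_{f}.png',cv2.resize(c,None,fx=5,fy=5,interpolation=cv2.INTER_CUBIC)[:600,:800])
```

```text
[ 390.36680162 -275.65564038  221.03568055] [-0.04488846  0.32540807 -0.40318341] 14.0833
```

View pics/c_t7.png

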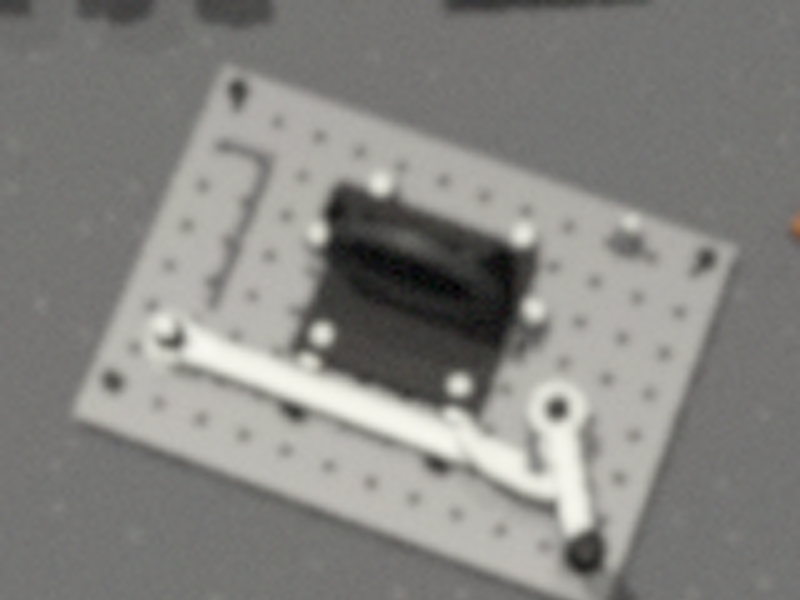

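View pics/c_s7.png

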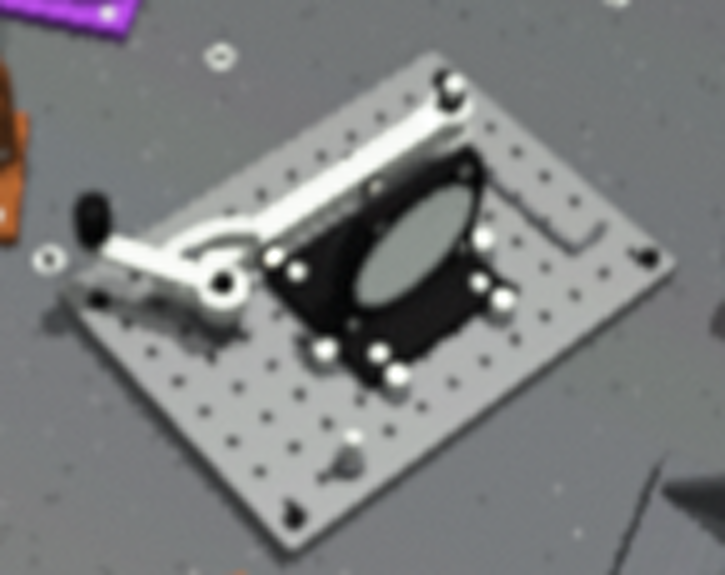

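Run:
```python
from h import *
im,d,m=load('t7'); ms=load('s7')[2]
# bar: bright mask within the span clear of the hinge ring and hook
g=im.min(2).astype(int)
cols=range(196,240); pts=[]
for u in cols:
    col=g[150:190,u].astype(float); w=np.clip(col-200,0,None)
    if w.sum()>0: pts.append(onz(m,u,150+(w*np.arange(40)).sum()/w.sum(),44)[:2])
vx,vy,_,_=cv2.fitLine(np.array(pts,np.float32),cv2.DIST_HUBER,0,.01,.01).ravel()
a=np.arctan(vy/vx); print('gate est',-(((a+np.pi/2-TH)+np.pi/2)%np.pi-np.pi/2),len(pts))
for n,M,px in (('top',m,(155+582/5,90+548/5)),('scene',ms,(220+92/5,145+221/5))):
    q=wf(onz(M,*px,89))-[-25,-95]; A=np.degrees(np.arctan2(q[1],q[0]))%360; print(n,'lever',np.hypot(*q),A,'cam',np.radians(300-A))
# black foot front corners/screws (foot top z=34), screws at crop px
s=[wf(onz(m,155+c[0]/5-.4,90+c[1]/5-.4,36)) for c in ((322,334),(459,384))]; print('front screws',s,'askew',np.arctan2((s[0]-s[1])[0],(s[0]-s[1])[1]))
# moved tools? compare start/end outside the arm
a=load('top0')[0].astype(int); df=np.abs(a-im).max(2)
for n,(x,y) in dict(hexkey=(205,130),screw=(281,136),ring=(402,209),block=(403,270),blower=(405,145),caliper=(112,180),case=(121,222)).items():
    print(n,(df[y-14:y+15,x-12:x+13]>50).sum(),end=' ')
```

```text
gate est 0.007639213420569391 44
top lever 79.68600042497665 208.3280518998557 cam 1.5999773260648786
scene lever 80.53507231296545 209.41322523021222 cam 1.5810374784953252
front screws [array([-23.55362775,  41.26923134]), array([-23.83747272, -38.31426708])] askew 0.0035666157897491385
hexkey 0 screw 0 ring 23 block 83 blower 0 caliper 0 case 0
```

View pics/t7.png

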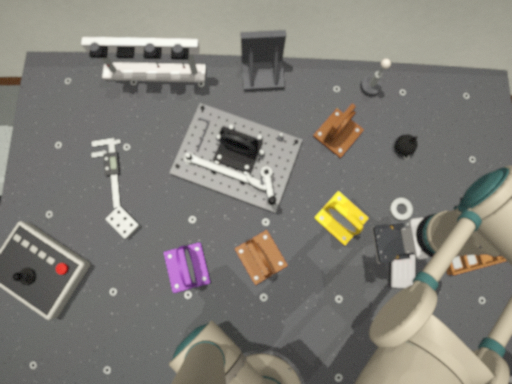

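The differences at the ring (402,209) and at the setting block/case (403,270) are only the arm and gripper in front of them. Nothing has moved, the lever is at (271,200) against its stop, and the gripper is in free air. I'm handing in.

```bash
python3 -c "
from h import *
print(env.close_job()); print(env.state()['time_s'])"
```

```text
the job is handed in; nothing more can be done
None
the job is handed in; nothing more can be done
```

The mirror bracket is clamped and the job was handed in just after 14 s of robot time. No verdict was reported, so the results below come from my own checks.

**What I did:**
- With the gripper shut, I pushed the bar's outer face about 183 mm from the hinge. I used 183 mm rather than 170 mm to stay clear of a plunger screw that sticks out there.
- I swung the bar from about 0.48 rad to about 0.02 rad by estimate. The sideways force rose to 11 N at the end.
- I backed off and saw the pin sitting in the open hook. I then put the fingers loosely around the knob and followed its arc. At the end the force rose from 8 to 19 N with no movement, so the lever was on its stop.
- I opened the gripper, lifted clear and moved away.

**Last checks in the pictures:**

| Check | Result | Required |
|---|---|---|
| Lever | about 1.58–1.60 rad, which is the 1.571 stop within error | above 1.4 rad |
| Bar | about 0.008 rad | below 0.009 rad |
| Bracket squareness | about 0.004 rad | below 0.02 rad |

- **Bar angle:** the picture error is larger than the margin here, so this is not proof on its own. The lever on its stop with the pin in the hook supports it.
- **Bracket seating:** the foot looks tight against both rear stops, but I did not measure the gap.
- **Loose tools:** none had visibly moved. The setting block and ring gauge differed between the first and last pictures only because the arm was in front of them.

**Readings that disagreed:**
- The lever started at about 0.11 rad rather than 0.
- My first two readings of the bar's starting angle were 0.43 and 0.48 rad. The wrist camera settled it at about 0.48.
- The bar push also showed up to 9.5 N of upward force on the tool, which I did not explain.

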